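Start up the gas forge from the bench stations

ROBOT

A 6-joint arm with a two-finger parallel gripper is mounted at the origin on the work surface. World frame = base frame: x ahead of the robot, y to its left, z up, the work surface at z = 0. Lengths are in m, angles in degrees, forces in N, time in s.
With the tool pointing down it reaches from about 0.3 to 0.75 m from the base axis. Payload 8.5 kg.
Tool frame: the origin (TCP) lies between the finger pads; the fingertips stand 8 mm ahead of it and the grasp point (between the pads) lies 11 mm behind it; y points along the fingers, z is the direction in which the jaws open and shut, and the axes are right-handed (so a half turn about y gives the same grasp; the last joint's range is limited). The gripper opens to 85 mm and grips with 20 to 120 N. Pads are 22 mm wide; open, the fingers measure 114 mm over their backs; the gripper's body (76 mm by 85 mm) begins 54 mm behind the grasp point. The pads swing forward as they close: fully open they stand 13 mm farther back than shut.
Start: joints at [-86.534, 21.807, 74.336, -0, 83.858, -12.336], TCP at [0.15, -0.529, 0.239] pointing down, gripper open.
Joint ranges: [-178.18, 178.18], [-50.72, 133.34], [12.68, 142.11], [-81.47, 261.47], [9.98, 163.14], [-165.26, 165.26]. Speed limits (degrees/s): [136.94, 136.94, 180, 180, 180, 180].

INTERFACE

Orientations are given as a 3x3 rotation matrix whose columns are the frame's x, y, z axes.
In Python, from rig import env, get_image gives the robot as it stands.
- The arm moves only by the tool move_arm, never from a script. Its argument "targets" is one flat list of numbers, 6 for each row, row after row: the shift along the tool's x, y, z in mm, then the turn, a rotation vector about the tool's x, y, z in rad. A call has exactly 5 rows; each row shifts and turns the commanded pose from where the row before left it, along the tool's axes as they then stand; what a row does not reach is not made up. A row lasts 1/8 s, in which the tool goes at most 62.5 mm and 10.7 degrees, less where a joint would pass 70% of its speed; a pose out of reach is approached as far as the arm can. A call is refused whole if a number of a shift passes 62.5 or a number of a turn 0.188, either way. A call with a gripper value outside its range is refused whole. "hand" is the opening, from -1 (shut) to 1 (fully open), so that 0 is half open, set as the call begins (left out, the last holds). The fingers move at their own pace and stop on an object; "squeeze" is the grip in N (left out, the last holds). Time passes only in rows, so rows that do not move let the fingers close, or fill a call up. It gives the time, the measured TCP pose, the force and the opening at its end, in the units of the state.
- env.observe(): the state, without advancing time (a new reading comes with each control period).
- get_image(name): name is "scene" or "side" or "wrist"; returns a dict with "pixels" (480x640x3 uint8, red, green, blue), "z_map" (480x640 float32, m along the optical axis (not along the pixel's ray), 0 where there is no reading), "intrinsics" (3x3 intrinsics, pixels), "R" (3x3) and "t" (3): a world point X has camera coordinates R X + t; the wrist camera has in their place "mount" (4x4, takes a point from camera to tool coordinates, whose origin is the TCP and whose axes are the tool frame's). Camera axes: x right, y down, z forward; pixel columns grow to the right and rows downward; lengths in m; the calibration is good to about 2 mm. A picture is of the moment at which its call begins: read the wrist's pose just before it.
- env.close_job(): hands the job in, once; it reports no verdict.
The state is a dict: "time_s": time; "q": joint angles; "qvel": joint speeds; "joint_efforts": joint torques, N m; "position": TCP position; "tool_rot": TCP orientation; "ft_force": force on the tool from outside, world axes, zero at the start; "wrist_torque": the same for the moment, N m; "grip_width": finger opening in m.
Only numpy, scipy, OpenCV 4.12 (cv2) and the standard library are available. Lean on these libraries where they do the work, as an engineer would, in place of code of your own. Each camera call takes 0.05 s, during which the arm holds its last target.

TASK

Start the forge: press the raised end of the extraction fan's wide rocker fully down, then push the gas valve's large mushroom head fully down, and last press the small igniter button fully down. Finish while still holding the igniter down with the fingers. Only press: leave all three control stations standing where they are, do not lift them, and leave the jar, steel drift and hammer alone.

Things in the scene. Friction and masses are not known exactly. Their poses are not given: they have to be found in the camera images.
- fan_station: Loose weighted grey control station (about 0.8 kg, 84 mm along its x, 60 mm along y, flat top 50 mm above the bench). Origin: centre of its underside; z up. It carries a black rocker, 56 mm long along the station's x and 26 mm wide, pivoting about the station's y axis 58 mm above the bench over the station's centre.
- fan_rocker (a joint): Angle of the fan's rocker, rad: near 0 is off (the half toward the station's +x is raised, its end 11 mm above the level half), 0.4 is on (the +x half is level, its top 58 mm above the bench, and the other half is raised). Needs about 4 N on the raised half and stays where it is left.
- fan_raised (a point): Point on the top of the rocker half to press down, on its midline, 20 mm from the pivot and 8 mm from its end (the end nearest the station's +x side). Moves with the rocker: 66 mm above the bench when off, 58 mm when on.
- gas_station: Loose weighted grey control station (about 0.8 kg, 84 mm along its x, 60 mm along y, flat top 50 mm above the bench). Origin: centre of its underside; z up. It carries a black round mushroom head, 44 mm in diameter and 12 mm thick on a short stem at its centre.
- gas_plunger (a joint): How far the mushroom head is pushed down, m: near 0 is out (valve shut), 0.008 is fully down (valve open). Needs about 4 N and stays where it is left.
- gas_top (a point): Centre of the top of the mushroom head, 74 mm above the bench when out, 66 mm when fully down.
- igniter_station: Loose weighted grey control station (about 0.8 kg, 84 mm along its x, 60 mm along y, flat top 50 mm above the bench). Origin: centre of its underside; z up. It carries a small black round push button, 20 mm in diameter, at its centre, in a round housing 36 mm in diameter and 12 mm high.
- igniter (a joint): How far the igniter button is pressed, m: 0 is out, 0.006 is fully down. Its spring takes 1.5 N to start and 5 N fully down, and pushes it back out when it is let go.
- igniter_top (a point): Centre of the top of the igniter button, 72 mm above the bench when out, 66 mm when fully down (4 mm above its housing).
- jar: Bystander: small closed jar with a steel cap, standing, 44 mm in diameter and 75 mm tall. Origin: centre of its underside.
- drift: Bystander: dark steel drift (a round tapered pin) standing on its wide end, 32 mm in diameter and 85 mm tall. Origin: centre of its underside.
- hammer: Bystander: hammer about 260 mm long lying on the bench beyond the stations. Origin at mid-length, on the bench; x along the handle toward the head.
Not all that is in view belongs to the job. What is shaped like the fan_station but red is not meant. Leave any turquoise look-alike of the igniter_station alone.

How it is judged:
By the outcome, as a careful person would: the job done as asked, in the order asked, and still so for the second after the job is handed in, while the arm keeps its last pose, push and grip.
It also fails if it takes over 48 s, if anything falls off the work surface, if the arm or the gripper's body presses on something with over 40 N, if the wrist force passes 120 N, or if a joint passes its speed limit or range.

## Working session

There is one attempt and no reset: what is moved stays moved. The work goes in short steps, Python scripts to look and compute and a tool call to move; the robot and the scene stay as the last step left them, time stands still between calls to the robot, and variables do not carry over. Pictures are saved under pics/ and viewed, and the job is handed in when it is done.

Besides the shell and the picture viewer there is one more tool, called after "Call:" as name(argument=value, ...), one argument or row to a line, values as JSON. move_arm: Moves the arm, as the interface text tells. Its arguments: {"type":"object","properties":{"targets":{"type":"array"},"hand":{"type":"number"},"squeeze":{"type":"number"}},"required":["targets"]}

```bash
mkdir -p pics; ls
python3 - <<'E'
from rig import env,get_image
import cv2,numpy as np
s=env.observe();print(s)
for n in ["scene","side"]:
    d=get_image(n);cv2.imwrite(f"pics/{n}0.png",d["pixels"][:,:,::-1]);np.savez(f"pics/{n}0.npz",**d)
    print(n,d["intrinsics"],d["R"],d["t"])
E
```

```text
pics
{'time_s': 0.0, 'q': array([-8.65331000e+01,  2.18410971e+01,  7.43845458e+01, -1.83768211e-04,
        8.38590759e+01, -1.23347203e+01]), 'qvel': array([-0.06415025,  0.01473609,  0.04095428,  0.02398075, -0.04010941,
        0.00997569]), 'joint_efforts': array([ 1.15953011e-03, -4.48458588e+01, -2.31277120e+01, -1.35873570e-04,
        4.77587091e-03,  4.26280707e-06]), 'position': array([ 0.14975829, -0.52892362,  0.238712  ]), 'tool_rot': array([[-9.62210214e-01, -9.25982067e-05,  2.72307723e-01],
       [-2.72307559e-01,  1.47572316e-03, -9.62209133e-01],
       [-3.12751974e-04, -9.99998907e-01, -1.44517109e-03]]), 'ft_force': array([ 0.103903  , -0.25963165,  0.62058393]), 'wrist_torque': array([ 0.05540481, -0.02313454, -0.03617101]), 'grip_width': 0.08528240014906385}
scene [[442.62783627   0.         320.53284462]
 [  0.         442.62783627 238.40589549]
 [  0.           0.           1.        ]] [[ 0.60120697  0.79889474  0.01781489]
 [ 0.60528338 -0.44072347 -0.66286865]
 [-0.52171084  0.40930431 -0.74852373]] [-0.34029614 -0.30623293  1.15735755]
side [[537.24661885   0.         318.13387332]
 [  0.         537.24661885 233.91893958]
 [  0.           0.           1.        ]] [[-0.69805906 -0.71602182 -0.00512896]
 [-0.54121374  0.53229927 -0.65095713]
 [ 0.46882965 -0.45163065 -0.75909717]] [0.37643537 0.37545282 0.9426229 ]
```

View pics/scene0.png

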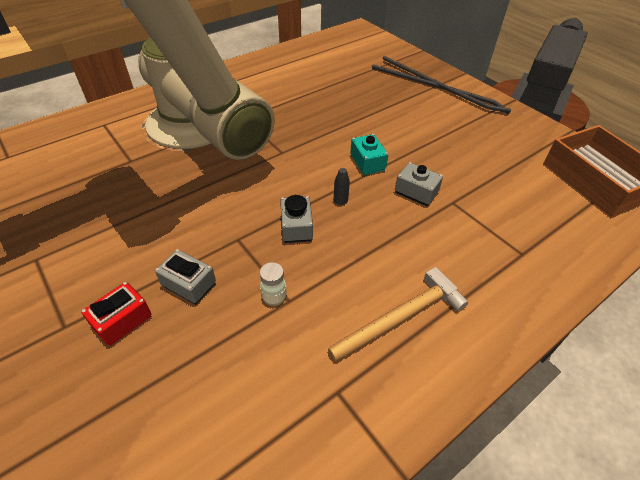

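View pics/side0.png

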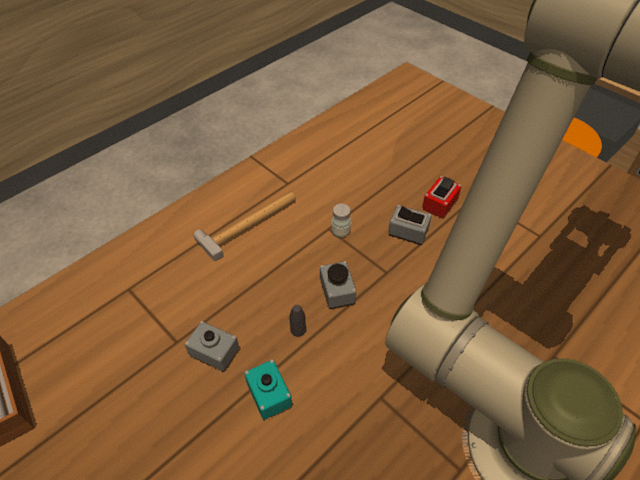

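Scene picture: the fan could be the grey station at (185,275) or the red one at (117,313), so I take the grey. The gas valve is the grey station with the wide head at (296,217). The igniter could be the grey station at (418,183) or the turquoise one at (369,154), so again the grey. Next I check these in crops and measure.

```bash
cat > h.py <<'E'
import numpy as np,cv2
def load(n): return dict(np.load(f"pics/{n}.npz"))
def cloud(d):
    z=d["z_map"];K=d["intrinsics"];v,u=np.mgrid[0:480,0:640]
    P=np.stack([(u-K[0,2])/K[0,0]*z,(v-K[1,2])/K[1,1]*z,z],-1)
    return (P-d["t"])@d["R"]
E
python3 - <<'E'
from h import *
tiles=[]
for n,cs in [("scene0",[(185,272),(296,215),(418,183)]),("side0",[(410,222),(338,282),(212,345)])]:
    d=load(n);P=cloud(d);im=d["pixels"][:,:,::-1];row=[]
    for (u,v) in cs:
        row.append(cv2.resize(im[v-32:v+32,u-32:u+32],(256,256),interpolation=cv2.INTER_CUBIC))
        w=np.zeros((480,640),bool);w[v-38:v+38,u-38:u+38]=True
        hsv=cv2.cvtColor(d["pixels"],cv2.COLOR_RGB2HSV)
        top=w&(abs(P[...,2]-.05)<.004)&(hsv[...,1]<70)&(d["z_map"]>0)
        r=cv2.minAreaRect(P[top][:,:2].astype(np.float32)*1000)
        box=cv2.boxPoints(r)
        hi=w&(P[...,2]>.054)&(d["z_map"]>0)&(hsv[...,2]<90)
        print(n,(u,v),"top n",top.sum(),"rect",np.round(r[0],1),np.round(r[1],1),round(r[2],1),"| hi",hi.sum(),(P[hi].mean(0)*1000).round(1),"zmax",P[hi][:,2].max().round(4),"range",((P[hi].min(0)+P[hi].max(0))*500).round(1))
    tiles.append(np.hstack(row))
cv2.imwrite("pics/crops.png",np.vstack(tiles))
E
```

```text
scene0 (185, 272) top n 805 rect [ 476.1 -235.3] [84.1 59.1] 23.2 | hi 416 [ 478.2 -235.2   60. ] zmax 0.069 range [ 476.5 -235.3   61.5]
scene0 (296, 215) top n 550 rect [475.3   5.7] [58.1 82.5] 59.3 | hi 340 [477.5   4.3  71.8] zmax 0.0764 range [474.8   6.1  65.5]
scene0 (418, 183) top n 531 rect [516.8 273. ] [140.8  61.9] 20.1 | hi 107 [546.2 279.4  65.2] zmax 0.0735 range [547.1 280.3  63.8]
side0 (410, 222) top n 388 rect [ 483.  -281.2] [ 89.2 169.2] 11.5 | hi 388 [ 455.7 -247.8   81.5] zmax 0.3078 range [ 386.9 -193.5  180.9]
side0 (338, 282) top n 510 rect [471.5   9.7] [58.8 83.3] 58.7 | hi 371 [467.8  27.   71.7] zmax 0.0853 range [470.   61.5  69.8]
side0 (212, 345) top n 855 rect [513.6 277.5] [139.4  58.9] 20.4 | hi 116 [537.1 286.8  66.9] zmax 0.0741 range [537.1 287.2  64.1]
```

View pics/crops.png

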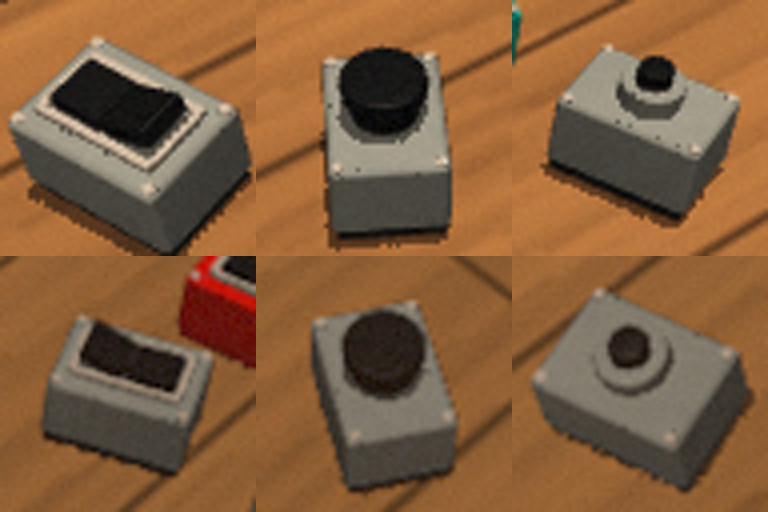

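Run:
```python
from h import *
for n,cs in [("scene0",[(185,272),(296,215),(418,183)]),("side0",[(410,222),(338,282),(212,345)])]:
    d=load(n);P=cloud(d);hsv=cv2.cvtColor(d["pixels"],cv2.COLOR_RGB2HSV)
    for i,(u,v) in enumerate(cs):
        w=np.zeros((480,640),bool);w[v-38:v+38,u-38:u+38]=True
        m=(w&(abs(P[...,2]-.05)<.004)&(hsv[...,1]<(70 if n=="scene0" else 90))&(d["z_map"]>0)).astype(np.uint8)
        k,l,st,ce=cv2.connectedComponentsWithStats(m,connectivity=8)
        j=1+st[1:,4].argmax();q=P[l==j][:,:2]*1000
        r=cv2.minAreaRect(q.astype(np.float32));print(n,i,st[j,4],np.round(r[0],1),np.round(r[1],1),round(r[2],1))
        if i: 
            zt=.074 if i==1 else .072
            c=np.array(r[0])/1000
            t=w&(abs(P[...,2]-zt)<.003)&(np.hypot(P[...,0]-c[0],P[...,1]-c[1])<.04)
            e=cv2.minEnclosingCircle((P[t][:,:2]*1000).astype(np.float32));print("   knob top",t.sum(),e,np.median(P[t][:,2]))
        else:
            a=np.deg2rad(23.2);ax=np.array([np.cos(a),np.sin(a)]);c=np.array(r[0])/1000
            D=P[...,:2]-c;s=D@ax;tt=D@np.array([-ax[1],ax[0]])
            for lo in range(-28,28,8):
                b=w&(s*1000>lo)&(s*1000<lo+8)&(abs(tt)<.010);print("   s",lo,b.sum(),np.median(P[b][:,2]).round(4))
```

```text
scene0 0 805 [ 476.1 -235.3] [84.1 59.1] 23.2
   s -28 43 0.058
   s -20 43 0.0576
   s -12 40 0.0575
   s -4 34 0.0576
   s 4 31 0.0608
   s 12 33 0.0639
   s 20 78 0.064
scene0 1 549 [475.3   5.7] [58.1 82.5] 59.3
   knob top 268 ((473.9033508300781, 6.702243804931641), 21.762622833251953) 0.0730978183040579
scene0 2 527 [544.2 282.9] [82.8 61.7] 20.9
   knob top 42 ((543.0250854492188, 284.69696044921875), 10.271749496459961) 0.0710915843876186
side0 0 369 [ 473.7 -232.4] [83.2 61.1] 23.0
   s -28 23 0.0589
   s -20 26 0.0578
   s -12 25 0.0575
   s -4 26 0.0579
   s 4 28 0.0599
   s 12 29 0.0626
   s 20 30 0.0657
side0 1 504 [471.7   9.5] [58.8 83.9] 58.7
   knob top 262 ((472.4718322753906, 7.948851108551025), 22.257490158081055) 0.07330788591901227
side0 2 863 [539.5 286.9] [84.5 59. ] 19.8
   knob top 64 ((541.265625, 285.37774658203125), 10.245272636413574) 0.07104777085155338
```

The two cameras agree to about 3 mm (averages):

| Station | Centre, mm | Checks |
|---|---|---|
| Fan | (475, -234), yaw 23° | raised half on the +x side, at (493, -226) |
| Gas | (473, 7.5) | knob top 73 mm high, diameter 44 mm |
| Igniter | (542, 285) | button top 71 mm high, diameter 20 mm |

The sizes match the description. I'll shut the hand and move above the fan's raised half.

Call:
move_arm(
  targets=[-41.2, 8, -19.8, 0, 0, 0, -41.2, 8, -19.8, 0, 0, 0, -41.2, 8, -19.8, 0, 0, 0, -41.2, 8, -19.8, 0, 0, 0, -41.2, 8, -19.8, 0, 0, 0],
  hand=-1,
  squeeze=30,
)

```text
time_s: 0.72
position: [0.3219, -0.3766, 0.1989]
tool_rot: [[-0.962, -0.0, 0.272], [-0.272, 0.0, -0.962], [0.0, -1.0, -0.001]]
ft_force: [1.2, -0.2, 0.1]
grip_width: 0.0001
```

Call:
move_arm(
  targets=[-41.2, 8, -19.8, 0, 0, 0, -41.2, 8, -19.8, 0, 0, 0, -41.2, 8, -19.8, 0, 0, 0, -41.2, 8, -19.8, 0, 0, 0, -41.2, 8, -19.8, 0, 0, 0],
)

```text
time_s: 1.35
position: [0.4932, -0.2253, 0.1588]
tool_rot: [[-0.962, -0.0, 0.272], [-0.272, 0.0, -0.962], [0.0, -1.0, -0.0]]
ft_force: [0.1, -0.6, 1.5]
grip_width: 0.0002
```

Call:
move_arm(
  targets=[0, 10, 0, 0, 0, 0, 0, 0, 0, 0, 0, 0, 0, 0, 0, 0, 0, 0, 0, 0, 0, 0, 0, 0, 0, 0, 0, 0, 0, 0],
)

```text
time_s: 1.98
position: [0.4921, -0.2269, 0.1496]
tool_rot: [[-0.962, 0.0, 0.272], [-0.272, -0.0, -0.962], [-0.0, -1.0, 0.0]]
ft_force: [-0.3, 0.3, 0.3]
grip_width: -0.0
```

```bash
cat > look.py <<'E'
import sys
from rig import env,get_image
from h import *
s=env.observe()
print({k:np.round(s[k],4) for k in ["time_s","position","tool_rot","ft_force","grip_width"]})
for n in sys.argv[2:]:
    d=get_image(n);np.savez(f"pics/{n}{sys.argv[1]}.npz",**d,pos=s["position"],rot=s["tool_rot"]);cv2.imwrite(f"pics/{n}{sys.argv[1]}.png",d["pixels"][:,:,::-1])
E
python3 look.py 1 wrist scene
```

```text
{'time_s': np.float64(1.975), 'position': array([ 0.4921, -0.2269,  0.1496]), 'tool_rot': array([[-9.624e-01,  4.000e-04,  2.716e-01],
       [-2.716e-01, -4.000e-04, -9.624e-01],
       [-3.000e-04, -1.000e+00,  5.000e-04]]), 'ft_force': array([-0.334 ,  0.3246,  0.2602]), 'grip_width': np.float64(-0.0)}
```

View pics/wrist1.png

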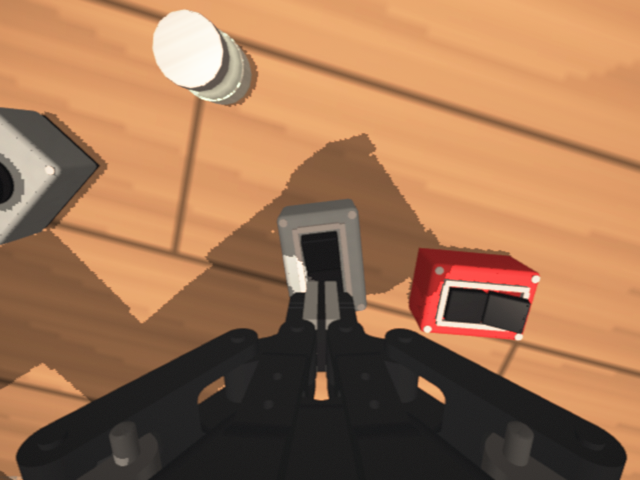

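View pics/scene1.png

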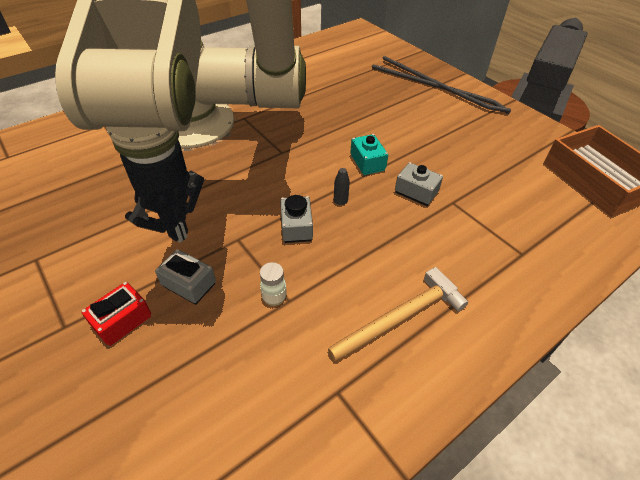

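Wrist picture: the closed fingertips at (322,310) line up with the grey station's rocker. The red one at (480,305) is clear of them. I'll go down in steps.

Call:
move_arm(
  targets=[-2, 15, 0, 0, 0, 0, 0, 15, 0, 0, 0, 0, 0, 15, 0, 0, 0, 0, 0, 12, 0, 0, 0, 0, 0, 0, 0, 0, 0, 0],
)

```text
time_s: 2.7
position: [0.4939, -0.2257, 0.0912]
tool_rot: [[-0.962, -0.002, 0.272], [-0.272, 0.001, -0.962], [0.001, -1.0, -0.002]]
ft_force: [-0.4, -0.1, 0.6]
grip_width: 0.0003
```

```bash
python3 look.py 2 wrist scene side; python3 -c "
from h import *
a=load('scene2')['pixels'][:,:,::-1][210:310,120:240];b=load('side2')['pixels'][:,:,::-1][170:270,350:470]
cv2.imwrite('pics/c2.png',cv2.resize(np.hstack([a,b]),None,fx=3.3,fy=3.3,interpolation=2))"
```

```text
{'time_s': np.float64(2.7), 'position': array([ 0.4939, -0.2257,  0.0912]), 'tool_rot': array([[-0.9622, -0.0017,  0.2723],
       [-0.2723,  0.0013, -0.9622],
       [ 0.0013, -1.    , -0.0017]]), 'ft_force': array([-0.4014, -0.0536,  0.6221]), 'grip_width': np.float64(0.0003)}
```

View pics/c2.png

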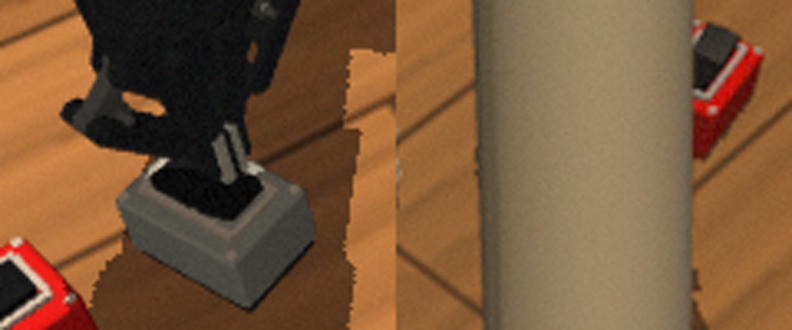

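View pics/wrist2.png

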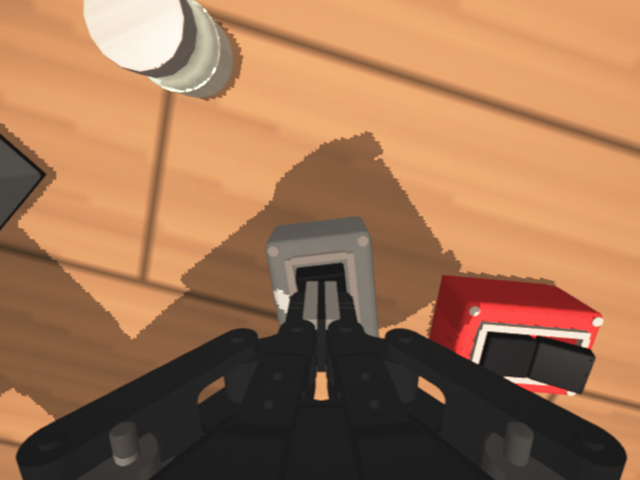

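The tips sit over the raised half, about 17 mm above it. I'll press down while watching the force.

Call:
move_arm(
  targets=[0, 5, 0, 0, 0, 0, 0, 5, 0, 0, 0, 0, 0, 4, 0, 0, 0, 0, 0, 3, 0, 0, 0, 0, 0, 0, 0, 0, 0, 0],
)

```text
time_s: 3.48
position: [0.4943, -0.2259, 0.0753]
tool_rot: [[-0.962, 0.0, 0.272], [-0.272, 0.0, -0.962], [-0.0, -1.0, -0.0]]
ft_force: [0.3, 1.4, -0.7]
grip_width: -0.0001
```

Call:
move_arm(
  targets=[0, 2, 0, 0, 0, 0, 0, 2, 0, 0, 0, 0, 0, 2, 0, 0, 0, 0, 0, 0, 0, 0, 0, 0, 0, 0, 0, 0, 0, 0],
)

```text
time_s: 4.1
position: [0.4941, -0.2261, 0.0692]
tool_rot: [[-0.962, -0.0, 0.272], [-0.272, -0.0, -0.962], [0.0, -1.0, 0.0]]
ft_force: [1.8, -0.3, 2.0]
grip_width: 0.0
```

Contact force is just starting at TCP 69 mm. Fully down should come near 66 mm.

Call:
move_arm(
  targets=[0, 2, 0, 0, 0, 0, 0, 1, 0, 0, 0, 0, 0, 1, 0, 0, 0, 0, 0, 0, 0, 0, 0, 0, 0, 0, 0, 0, 0, 0],
)

```text
time_s: 4.72
position: [0.4944, -0.226, 0.0659]
tool_rot: [[-0.962, 0.001, 0.272], [-0.272, -0.001, -0.962], [-0.0, -1.0, 0.001]]
ft_force: [1.1, 1.4, 9.2]
grip_width: 0.0002
```

Call:
move_arm(
  targets=[0, 1, 0, 0, 0, 0, 0, 0, 0, 0, 0, 0, 0, 0, 0, 0, 0, 0, 0, 0, 0, 0, 0, 0, 0, 0, 0, 0, 0, 0],
)

```text
time_s: 5.35
position: [0.4944, -0.2261, 0.0658]
tool_rot: [[-0.962, 0.001, 0.272], [-0.272, -0.001, -0.962], [-0.001, -1.0, 0.001]]
ft_force: [-2.0, 2.0, 17.4]
grip_width: 0.0001
```

Force climbs from 9 to 17 N with no further travel, so it is at the stop with the tip at 58 mm as specified. I'll lift and move to the gas valve, then check the rocker.

Call:
move_arm(
  targets=[0, -15, 0, 0, 0, 0, 0, -25, 0, 0, 0, 0, 0, -30, 0, 0, 0, 0, -4.3, 0, -23, 0, 0, 0, -8.6, 0, -46, 0, 0, 0],
)

```text
time_s: 5.98
position: [0.4871, -0.1553, 0.1337]
tool_rot: [[-0.963, -0.001, 0.27], [-0.27, 0.0, -0.963], [0.001, -1.0, -0.001]]
ft_force: [0.9, 0.5, -0.1]
grip_width: 0.0001
```

Call:
move_arm(
  targets=[-8.6, 0, -46, 0, 0, 0, -8.6, 0, -46, 0, 0, 0, -8.6, 0, -46, 0, 0, 0, -4.3, 0, -23, 0, 0, 0, 0, 0, 0, 0, 0, 0],
)

```text
time_s: 6.6
position: [0.4716, 0.0089, 0.1337]
tool_rot: [[-0.961, -0.002, 0.275], [-0.275, 0.0, -0.961], [0.002, -1.0, -0.001]]
ft_force: [0.2, -0.1, -0.8]
grip_width: 0.0
```

```bash
python3 look.py 3 wrist scene
python3 - <<'E'
from h import *
d=load('scene3');im=d['pixels'][:,:,::-1]
cv2.imwrite('pics/c3.png',cv2.resize(np.hstack([im[230:310,140:240],im[160:240,250:350]]),None,fx=4,fy=4,interpolation=2))
P=cloud(d);a=np.deg2rad(23.2);ax=np.array([np.cos(a),np.sin(a)]);D=P[...,:2]-[.4755,-.2345];s=D@ax*1000;t=D@[-ax[1],ax[0]]
for lo in range(-28,28,8):
    b=(s>lo)&(s<lo+8)&(abs(t)<.01)&(P[...,2]<.1)&(d['z_map']>0);print(lo,b.sum(),np.median(P[b][:,2]).round(4))
hsv=cv2.cvtColor(d["pixels"],cv2.COLOR_RGB2HSV);w=np.zeros((480,640),bool);w[234:310,147:223]=True
m=w&(abs(P[...,2]-.05)<.004)&(hsv[...,1]<70);print(cv2.minAreaRect((P[m][:,:2]*1000).astype(np.float32)))
E
```

```text
{'time_s': np.float64(6.6), 'position': array([0.4716, 0.0089, 0.1337]), 'tool_rot': array([[-9.614e-01, -2.300e-03,  2.752e-01],
       [-2.752e-01,  4.000e-04, -9.614e-01],
       [ 2.100e-03, -1.000e+00, -1.100e-03]]), 'ft_force': array([ 0.1676, -0.1097, -0.7772]), 'grip_width': np.float64(0.0)}
-28 47 0.0664
-20 54 0.0638
-12 54 0.0605
-4 50 0.0573
4 38 0.0573
12 46 0.0571
20 59 0.057
((476.8271789550781, -234.677001953125), (83.4747543334961, 59.560386657714844), 21.84481430053711)
```

View pics/c3.png

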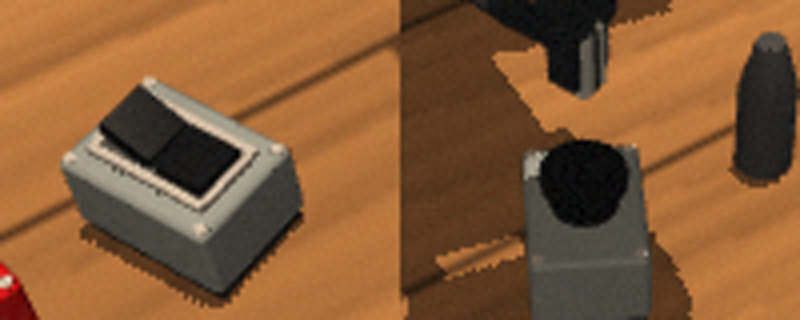

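View pics/wrist3.png

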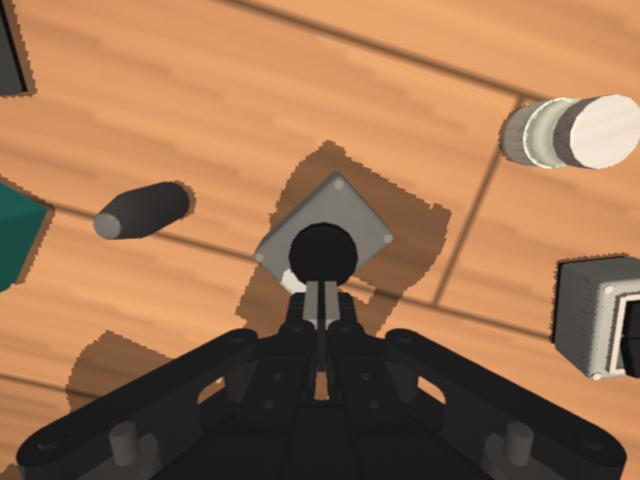

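The rocker is on: its +x half is level at 57 mm and the other half is raised. The station hasn't moved. The tips line up with the mushroom head at (322,255), so I'll go down on the gas valve.

Call:
move_arm(
  targets=[-1, 15, 1, 0, 0, 0, 0, 15, 0, 0, 0, 0, 0, 11, 0, 0, 0, 0, 0, 6, 0, 0, 0, 0, 0, 3, 0, 0, 0, 0],
)

```text
time_s: 7.32
position: [0.4742, 0.0061, 0.0842]
tool_rot: [[-0.962, -0.0, 0.272], [-0.272, -0.0, -0.962], [0.0, -1.0, -0.0]]
ft_force: [0.3, 0.2, 0.1]
grip_width: 0.0005
```

Call:
move_arm(
  targets=[0, 3, 0, 0, 0, 0, 0, 2, 0, 0, 0, 0, 0, 2, 0, 0, 0, 0, 0, 1, 0, 0, 0, 0, 0, 0, 0, 0, 0, 0],
)

```text
time_s: 7.95
position: [0.4744, 0.0063, 0.0764]
tool_rot: [[-0.962, 0.0, 0.272], [-0.272, -0.0, -0.962], [-0.0, -1.0, 0.0]]
ft_force: [0.6, -0.5, 1.8]
grip_width: -0.0002
```

Call:
move_arm(
  targets=[0, 1, 0, 0, 0, 0, 0, 1, 0, 0, 0, 0, 0, 0, 0, 0, 0, 0, 0, 0, 0, 0, 0, 0, 0, 0, 0, 0, 0, 0],
)

```text
time_s: 8.57
position: [0.4742, 0.0065, 0.0743]
tool_rot: [[-0.962, -0.0, 0.272], [-0.272, 0.0, -0.962], [-0.0, -1.0, -0.0]]
ft_force: [0.7, -0.6, 1.1]
grip_width: -0.0003
```

Call:
move_arm(
  targets=[0, 1, 0, 0, 0, 0, 0, 0.5, 0, 0, 0, 0, 0, 0, 0, 0, 0, 0, 0, 0, 0, 0, 0, 0, 0, 0, 0, 0, 0, 0],
)

```text
time_s: 9.2
position: [0.4743, 0.0064, 0.0739]
tool_rot: [[-0.962, 0.001, 0.272], [-0.272, -0.0, -0.962], [-0.001, -1.0, 0.001]]
ft_force: [-3.2, -0.1, 15.9]
grip_width: -0.0001
```

Call:
move_arm(
  targets=[0, 0.5, 0, 0, 0, 0, 0, 0, 0, 0, 0, 0, 0, 0, 0, 0, 0, 0, 0, 0, 0, 0, 0, 0, 0, 0, 0, 0, 0, 0],
)

```text
time_s: 9.82
position: [0.4743, 0.0064, 0.0738]
tool_rot: [[-0.962, 0.001, 0.273], [-0.273, -0.0, -0.962], [-0.001, -1.0, 0.001]]
ft_force: [-5.1, 1.1, 22.0]
grip_width: 0.0002
```

Hard stop at 73.8 mm with 22 N: fully down. I'll lift over the drift and move to the igniter.

Call:
move_arm(
  targets=[0, -15, 0, 0, 0, 0, 0, -25, 0, 0, 0, 0, 0, -32, 0, 0, 0, 0, -10, 0, -18, 0, 0, 0, -20, 0, -35.5, 0, 0, 0],
)

```text
time_s: 10.45
position: [0.4883, 0.0661, 0.1444]
tool_rot: [[-0.963, -0.001, 0.27], [-0.27, 0.0, -0.963], [0.001, -1.0, -0.0]]
ft_force: [0.4, -0.7, 0.5]
grip_width: 0.0001
```

Call:
move_arm(
  targets=[-24, 0, -42, 0, 0, 0, -26, 0, -46, 0, 0, 0, -26, 0, -46, 0, 0, 0, -20, 0, -35, 0, 0, 0, -15, 0, -27, 0, 0, 0],
)

```text
time_s: 11.08
position: [0.5414, 0.2866, 0.1436]
tool_rot: [[-0.962, -0.002, 0.273], [-0.273, -0.0, -0.962], [0.002, -1.0, -0.0]]
ft_force: [-0.3, -0.1, -0.6]
grip_width: 0.0003
```

Call:
move_arm(
  targets=[0, 0, 0, 0, 0, 0, 0, 0, 0, 0, 0, 0, 0, 0, 0, 0, 0, 0, 0, 0, 0, 0, 0, 0, 0, 0, 0, 0, 0, 0],
)

```text
time_s: 11.7
position: [0.5419, 0.2845, 0.1444]
tool_rot: [[-0.962, -0.0, 0.272], [-0.272, 0.0, -0.962], [0.0, -1.0, -0.0]]
ft_force: [0.3, -0.6, 0.4]
grip_width: -0.0003
```

```bash
python3 look.py 4 wrist scene side
python3 - <<'E'
from h import *
d=load('scene4');im=d['pixels'][:,:,::-1]
cv2.imwrite('pics/c4.png',cv2.resize(np.hstack([im[165:245,250:350],im[140:220,370:470]]),None,fx=4,fy=4,interpolation=2))
for n in ['scene4','side4']:
  d=load(n);P=cloud(d)
  b=(np.hypot(P[...,0]-.4735,P[...,1]-.007)<.018)&(P[...,2]<.1)&(P[...,2]>.055);print(n,'gas',b.sum(),np.median(P[b][:,2]))
  b=(np.hypot(P[...,0]-.542,P[...,1]-.285)<.02)&(abs(P[...,2]-.072)<.003);print('ign',b.sum(),cv2.minEnclosingCircle((P[b][:,:2]*1000).astype(np.float32)) if b.sum() else 0)
d=load('wrist4');K=d['intrinsics'];z=d['z_map'];v,u=np.mgrid[0:480,0:640]
C=np.stack([(u-K[0,2])/K[0,0]*z,(v-K[1,2])/K[1,1]*z,z,np.ones_like(z)],-1)@d['mount'].T
W=C[...,:3]@d['rot'].T+d['pos']
b=(z>0)&(np.hypot(W[...,0]-.542,W[...,1]-.285)<.03)&(abs(W[...,2]-.072)<.004)
print('wrist',b.sum(),cv2.minEnclosingCircle((W[b][:,:2]*1000).astype(np.float32)) if b.sum() else 0)
E
```

```text
{'time_s': np.float64(11.7), 'position': array([0.5419, 0.2845, 0.1444]), 'tool_rot': array([[-9.624e-01, -1.000e-04,  2.717e-01],
       [-2.717e-01,  0.000e+00, -9.624e-01],
       [ 1.000e-04, -1.000e+00, -0.000e+00]]), 'ft_force': array([ 0.3166, -0.6415,  0.4347]), 'grip_width': np.float64(-0.0003)}
scene4 gas 184 0.06532196595317416
ign 44 ((543.0546264648438, 283.9743347167969), 10.010857582092285)
side4 gas 0 nan
ign 64 ((540.35546875, 286.4833984375), 9.903717041015625)
wrist 664 ((541.5901489257812, 287.4764099121094), 9.93032169342041)
  return _methods._mean(a, axis=axis, dtype=dtype,
  ret = ret.dtype.type(ret / rcount)
```

View pics/c4.png

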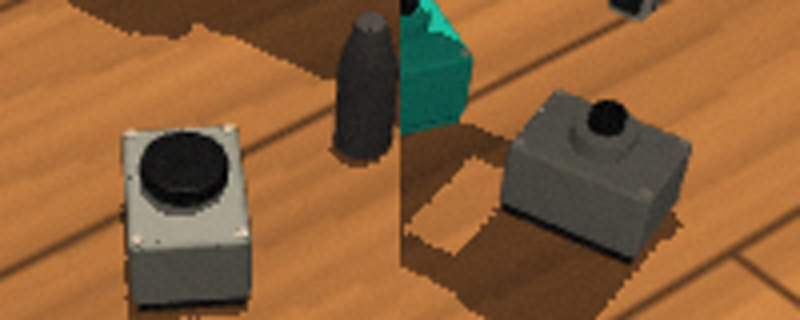

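View pics/wrist4.png

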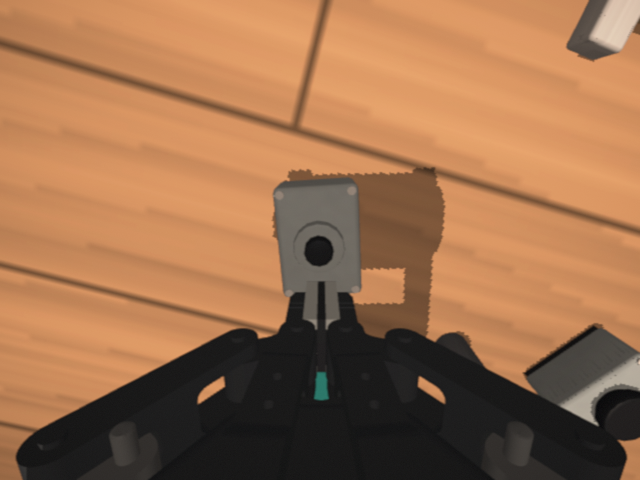

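The gas head reads 65 mm, so it is fully down. The grey igniter is under the tips, with its button at (319,250). The three cameras agree on the button at about (541.7, 286). I'll go down on it.

Call:
move_arm(
  targets=[0, 15, -1.5, 0, 0, 0, 0, 18, 0, 0, 0, 0, 0, 14, 0, 0, 0, 0, 0, 9, 0, 0, 0, 0, 0, 5, 0, 0, 0, 0],
)

```text
time_s: 12.48
position: [0.5415, 0.2863, 0.0828]
tool_rot: [[-0.962, -0.0, 0.272], [-0.272, -0.0, -0.962], [0.0, -1.0, -0.0]]
ft_force: [-0.0, 0.1, 0.9]
grip_width: 0.0
```

Call:
move_arm(
  targets=[0, 2, 0, 0, 0, 0, 0, 2, 0, 0, 0, 0, 0, 2, 0, 0, 0, 0, 0, 1, 0, 0, 0, 0, 0, 0, 0, 0, 0, 0],
)

```text
time_s: 13.1
position: [0.5417, 0.2864, 0.0766]
tool_rot: [[-0.962, 0.001, 0.272], [-0.272, 0.0, -0.962], [-0.001, -1.0, -0.0]]
ft_force: [0.6, -0.4, 3.9]
grip_width: 0.0003
```

Call:
move_arm(
  targets=[0, 1, 0, 0, 0, 0, 0, 1, 0, 0, 0, 0, 0, 0.5, 0, 0, 0, 0, 0, 0, 0, 0, 0, 0, 0, 0, 0, 0, 0, 0],
)

```text
time_s: 13.72
position: [0.5417, 0.2864, 0.0741]
tool_rot: [[-0.962, 0.001, 0.272], [-0.272, 0.0, -0.962], [-0.001, -1.0, -0.0]]
ft_force: [-0.7, 0.1, 5.8]
grip_width: 0.0
```

Call:
move_arm(
  targets=[0, 1, 0, 0, 0, 0, 0, 0.7, 0, 0, 0, 0, 0, 0, 0, 0, 0, 0, 0, 0, 0, 0, 0, 0, 0, 0, 0, 0, 0, 0],
)

```text
time_s: 14.35
position: [0.5418, 0.2864, 0.0739]
tool_rot: [[-0.962, 0.002, 0.272], [-0.272, 0.0, -0.962], [-0.002, -1.0, 0.0]]
ft_force: [-4.2, -1.8, 16.7]
grip_width: 0.0001
```

```bash
python3 look.py 5 scene side
python3 - <<'E'
from h import *
a=load('scene5')['pixels'][:,:,::-1];b=load('side5')['pixels'][:,:,::-1]
cv2.imwrite('pics/c5.png',np.vstack([cv2.resize(np.hstack([a[120:220,370:470],b[290:390,160:260]]),None,fx=3,fy=3,interpolation=2),a[120:340,20:620]]) if 0 else cv2.resize(np.hstack([a[120:220,370:470],b[290:390,160:260]]),None,fx=4,fy=4,interpolation=2))
d=load('scene5');P=cloud(d)
q=np.hypot(P[...,0]-.4735,P[...,1]-.007)<.018;q&=(P[...,2]>.055)&(P[...,2]<.1);print('gas',np.median(P[q][:,2]))
E
```

```text
{'time_s': np.float64(14.35), 'position': array([0.5418, 0.2864, 0.0739]), 'tool_rot': array([[-9.622e-01,  1.800e-03,  2.725e-01],
       [-2.725e-01,  4.000e-04, -9.622e-01],
       [-1.800e-03, -1.000e+00,  1.000e-04]]), 'ft_force': array([-4.2207, -1.7928, 16.7081]), 'grip_width': np.float64(0.0001)}
gas 0.06534597022084804
```

View pics/c5.png

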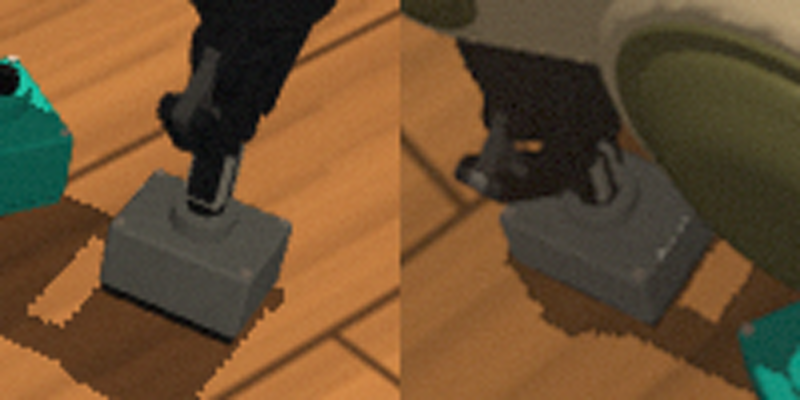

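View pics/scene5.png

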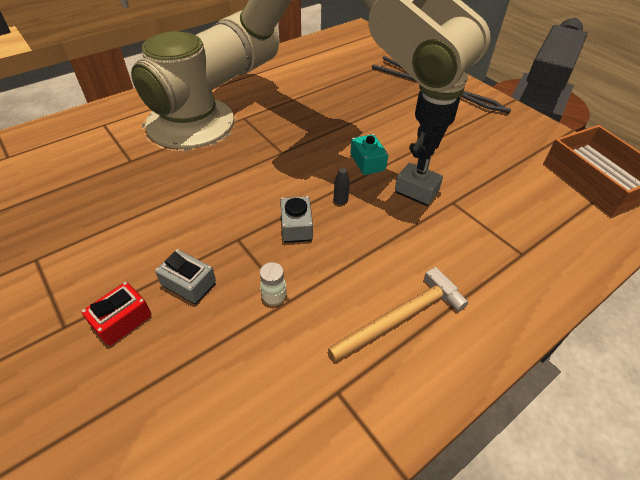

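The tip is at 65.9 mm with 17 N on the button against 5 N needed, so the igniter is at its stop and held. The fan and gas are on, and the bystanders are where they were. I'll hand in.

```bash
python3 -c "
from rig import env
print(env.close_job()); s=env.observe(); print(s['time_s'],s['position'],s['ft_force'])"
```

```text
the job is handed in; nothing more can be done
None
the job is handed in; nothing more can be done
```

The forge start sequence is done and handed in: I pressed the fan rocker, then the gas mushroom head, then the igniter, and the closed fingers were still holding the igniter down. The job had taken about 14.4 s when I handed it in.

My last checks:
- **Fan:** pressed with 17 N to its stop. The depth image shows its +x half level at 57 mm and the other half raised.
- **Gas:** pressed with 22 N to its stop. The head now reads 65.3 mm, against 66 mm when fully down. The scene camera reads about 1 mm low.
- **Igniter:** held at its stop with the fingertip at 65.9 mm and about 17 N on it.
- **Surroundings:** in the last picture the stations, jar, drift, hammer, and the red and turquoise look-alikes are all where they started.

- **Camera disagreement:** the scene and side cameras differed by up to 5 mm on positions, so I used averages and also checked the igniter with the wrist camera.
- **Not checked:** the side camera gave no reading of the gas head after the press. I could not read the state after handing in, so the final second is not checked.

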